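# Mount a turret for spraying in the vise-held locking forceps

## Task

Mount the model tank turret for spraying: unlatch the locking forceps held in the bench vise by pressing its free finger ring down and aside until it springs wide open, then take the turret from the drying block, hang its stick between the open jaws so that it sits upright on them, and let go of it. Close the handles by the ring until the jaws grip the stick firmly and the ratchet holds by itself, without crushing the stick or forcing the forceps, and leave everything else in its place.

Things in the scene. Friction and masses are not known exactly. Their poses are not given: they have to be found in the camera images.
- vise: Grey ball-joint bench vise, round foot 100 mm across. Its tipped-over head (top z 126 mm, cross bar to 133) grips the fixed shank of a steel locking forceps that lies level, jaws to +y, rings to -y. Origin: foot centre on the table; x from moving to fixed ring, z up. The moving arm has its ring on the -x side and, crossing, its jaw on the +x side. Nothing is under rings or jaws.
- pivot (a point): The forceps' pivot, at mid-thickness, (-85, 20, 105) mm in the vise's frame; axes as the vise's. The forceps is 210 mm long and 6 mm thick (z 102 to 108 mm); jaw tips 67 mm to +y, ring centres 128.5 mm to -y.
- handles (a joint): Opening angle of the moving arm about the upright pivot, rad: 0 shut, 0.33 wide open (stop). A leaf spring opens it (2 N at the ring). A ratchet lets it close but not open: it catches at about 0.16, 0.13, 0.10, 0.07 and 0.04 (up to 0.02 wider under load). In closing, the force at the ring climbs, then drops 1 to 4 N at each click. It starts latched. Let go between teeth it falls back to the last.
- ring (a point): Centre of the moving finger ring, on its top face (z 108 mm). A round steel bow 31 mm across x, 33 mm along y, 19 mm inside, bar 6 mm thick; 128.5 mm behind the pivot and 20 mm to its -x side when shut. Close by pushing its outer (-x) side towards the fixed ring. Its shank flexes up and down: see ratchet.
- ratchet (a point): The ratchet bar on the moving shank, 99.5 mm behind the pivot, under the fixed arm's bar. It parts from the teeth when the moving ring is pressed straight down 2 mm (1.5 N to start, 3 to 4 N there); a stop comes at 5 mm (5 N). While down, the ring must be drawn away from the fixed ring past the teeth (up to 16 mm), or friction holds it and it latches again; past 0.16 rad it springs wide open.
- fixed_ring (a point): Centre of the fixed ring, on its top face: same shape as the moving ring, held still by the vise.
- jaw_seat (a point): On the fixed jaw's gripping face, 50 mm from the pivot, at the jaw's top edge (z 108 mm); axes as the vise's. Jaws 6 mm wide and high, faces upright, best used from y -10 to +10 mm here. Wide open, the other face is 17 mm away in +x. The stick is met at 0.10 to 0.12 rad; then each further click squeezes about 10 N more. A click after 11 to 14 N at the ring grips it firmly (handles below 0.09).
- turret: Model tank turret, grey primer, about 50 g, the part to mount. Origin: centre of its flat underside; x along the barrel, z up. Bottom disc 34 mm across, 5 high; block 46 x 42 mm (x, y) from 5 to 25 mm up, grasped across y; hatch to 31 mm; barrel 8 mm thick to 76 mm ahead, tail to 36 mm behind. Wooden stick 6 mm thick, 30 mm long below the centre. Stands in a 9 mm hole, underside at z 50 mm.
- turret_mid (a point): Centre of the turret's block, 15 mm above its underside, on the stick's axis.
- wheel_mid (a point): Centre of a grey model road wheel, 36 mm across, 17 mm high, on a like stick in the drying block. Bystander.
- drum_mid (a point): Centre of a grey model fuel drum, 31 mm across, 36 mm high, on a like stick in the drying block. Bystander.
- block: Fixed wooden drying block, 85 x 250 x 50 mm (x, y, z), origin at the centre of its underside. Stick holes at y = -85, 0, +85 mm hold turret, wheel and drum in any order.
- jaw: The forceps' moving jaw. Origin at the pivot, mid-height. It may squeeze the stick with up to about 25 N (some 16 N at the ring); more crushes it.
- jar_a: Small paint jar, 38 mm across, 42 mm high. Bystander.
- jar_b: Small paint jar, 38 mm across, 42 mm high. Bystander.
- thinner: Bottle, 52 mm across, 105 mm high. Bystander.
- tape: Roll of masking tape lying flat, 72 mm across, 18 mm high. Bystander.
- sanding_block: Grey sanding block, 70 x 26 x 13 mm. Bystander.
- mix_cup: Steel mixing cup, 44 mm across, 32 mm high. Bystander.
- tweezers: Black tweezers lying flat, 115 mm long. Bystander.
Things that resemble listed ones, but are neither listed nor needed, are in the scene too. Leave any red or turquoise look-alike of the turret alone.

How it is judged (in metres and radians):
On the way, in this order (a step that is already met when the one before it is completed fails the run):
1. the forceps is unlatched and has sprung wide open (value of joint handles above 0.29 rad), for 0.2 s.
2. the turret hangs by its stick between the open jaws, sits upright on them and has been let go (value of joint handles above 0.25 rad and x of turret_mid in the frame of jaw_seat between 0 and 0.016 m and y of turret_mid in the frame of jaw_seat between -0.018 and 0.015 m and z of turret_mid in the frame of jaw_seat between 0.011 and 0.019 m and angle between turret_mid's own z axis and vertical below 0.12 rad and contact force between the fingers and turret below 0.05 N), for 0.2 s.
At the end, for the whole second after the job is handed in: The ratchet alone holds the handles below 0.14 rad, the jaw grips the stick with over 6 N, and the turret rests upright (0.12 rad) on the jaws, its stick between them, centre 11 to 19 mm above jaw_seat and -19 to +18 mm from it along the jaws (value of joint handles below 0.14 rad and contact force between jaw and turret above 6 N and x of turret_mid in the frame of jaw_seat between 0 and 0.007 m and y of turret_mid in the frame of jaw_seat between -0.019 and 0.018 m and z of turret_mid in the frame of jaw_seat between 0.011 and 0.019 m and angle between turret_mid's own z axis and vertical below 0.12 rad and linear speed of turret below 0.02 m/s); the robot touches nothing.
It fails at once if the robot forces the forceps or the vise: more than 25 N between it and them (contact force between any of the fingers, the arm and vise above 25 N).
It fails at once if the turret's stick is crushed: more than 26 N between the moving jaw and the turret (contact force between jaw and turret above 26 N).
It fails at once if the road wheel or the fuel drum is knocked or taken out of the drying block (moved 15 mm) (distance of any of wheel_mid, drum_mid from where it was at the start of the episode above 0.015 m).
It fails at once if a jar, bottle, cup, tape roll, tweezers or sanding block is pushed away (20 mm) (distance of any of jar_a, jar_b, thinner, tape, sanding_block, mix_cup, tweezers from where it was at the start of the episode above 0.02 m).
It also fails if it takes over 67 s, if anything falls off the work surface, if the arm or the gripper's body presses on something with over 40 N, if the wrist force passes 120 N, or if a joint passes its speed limit or range.

## Robot

A 6-joint arm with a two-finger parallel gripper is mounted at the origin on the work surface. World frame = base frame: x ahead of the robot, y to its left, z up, the work surface at z = 0. Lengths are in m, angles in degrees, forces in N, time in s.
With the tool pointing down it reaches from about 0.35 to 0.875 m from the base axis. Payload 4.2 kg.
Tool frame: the origin (TCP) lies at the very end of the fingers, on their centre line; the grasp point (between the pads) lies 19 mm behind it (r.grip_point_offset is the distance from the TCP to the grasp point, in m); z points along the fingers, y is the line along which they close (so a half turn about z gives the same grasp; the last joint's range is limited). The gripper opens to 87 mm and grips with 3 to 60 N. Pads are 19 mm wide; open, the fingers measure 117 mm over their backs; the gripper's body (75 mm by 190 mm) begins 51 mm behind the grasp point.
Start: joints at [87.983, 22.042, 0.453, 0, -68.411, -14.817], TCP at [0.181, 0.598, 0.223] pointing down, gripper open.
Joint ranges: [-179.83, 179.83], [-69.29, 118.12], [-61.27, 80.66], [-181.25, 117.63], [-171.15, -9.14], [-177.46, 177.46]. Speed limits (degrees/s): [159.86, 159.86, 180, 180, 180, 180].

## Interface

Orientations are given as a 3x3 rotation matrix whose columns are the frame's x, y, z axes.
In Python, from station import r, cams gives the robot as it stands. The module is installed in compiled form; this text tells all that it offers.
- The arm moves only by the shell command python3 -m handwheel 'ROWS'. ROWS is JSON, a list that holds one entry, the list of rows, each a list of 7 numbers: the turn, a rotation vector about the tool's x, y, z in units of 6 degrees (1.0 is 6 degrees), then the shift along the tool's x, y, z in m, then the finger opening in m, from 0 to 0.087. In form: [[[ax, ay, az, x, y, z, jaw], ...]]. A call has 1 to 12 rows; each row shifts and turns the commanded pose from where the row before left it, along the tool's axes as they then stand; what a row does not reach is not made up. A row lasts 1/10 s, in which the tool goes at most 50 mm and 8.59 degrees, less where a joint would pass 70% of its speed; a pose out of reach is approached as far as the arm can. A call with a gripper value outside its range is refused whole. The fingers move at their own pace and stop on an object; the grip force is fixed at half the most. Time passes only in rows, so rows that do not move let the fingers close. It gives the time, the measured TCP pose, the force, the opening and the grip force at its end, in the units of the state.
- r.sense(): the state, without advancing time (a new reading comes with each control period).
- cams.capture(name): name is "scene" or "top"; returns the picture (384x512x3 uint8, red, green, blue); there is no depth.
- cams.get_calibration(name): a dict with "camera_matrix" (3x3 intrinsics, pixels), "rvec" (rotation vector, rad) and "tvec" (3), from world to camera coordinates, as OpenCV has them. Camera axes: x right, y down, z forward; pixel columns grow to the right and rows downward; lengths in m; the calibration is good to about 2 mm. A picture is of the moment at which its call begins. get_calibration takes no time and is no camera call.
- r.finish_job(): hands the job in; it is judged then, once.
The state is a dict: "time_s": time; "joints": joint angles; "joint_velocities": joint speeds; "effort": joint torques, N m; "tcp_pos": TCP position; "ee_rot": TCP orientation; "wrist_force": force on the tool from outside, world axes, zero at the start; "moment": the same for the moment, N m; "gripper_width": opening from 0.0 (shut) to 1.0 (fully open); "gripper_force": force on a finger pad.
Only numpy, scipy, OpenCV 4.12 (cv2) and the standard library are available. Lean on these libraries where they do the work, as an engineer would, in place of code of your own. Each camera call takes 0.05 s, during which the arm holds its last target. There are 200 camera calls.

## Working session

There is one attempt and no reset: what is moved stays moved. The work goes in short steps, Python scripts to look and compute and a shell command to move; the robot and the scene stay as the last step left them, time stands still between calls to the robot, and variables do not carry over. Pictures are saved under pics/ and viewed, at most 10 in all, crops included, and the job is handed in when it is done.

```bash
mkdir -p pics; cat > h.py <<'E'
import numpy as np, cv2
from station import r, cams
def ray(name,u,v):
    c=cams.get_calibration(name);K=np.array(c["camera_matrix"],float);R=cv2.Rodrigues(np.array(c["rvec"],float))[0];t=np.array(c["tvec"],float).ravel()
    return -R.T@t, R.T@np.linalg.solve(K,[u,v,1.])
def onz(name,u,v,z):
    o,d=ray(name,u,v); return o+d*(z-o[2])/d[2]
def proj(name,p):
    c=cams.get_calibration(name)
    return cv2.projectPoints(np.array(p,float).reshape(-1,1,3),np.array(c["rvec"],float),np.array(c["tvec"],float),np.array(c["camera_matrix"],float),None)[0].reshape(-1,2)
def snap(name,fn,crop=None,s=1.5):
    im=cams.capture(name)[:,:,::-1]
    cv2.imwrite("pics/raw_"+fn,im)
    if crop: x0,y0,x1,y1=crop; im=im[y0:y1,x0:x1]
    cv2.imwrite("pics/"+fn,cv2.resize(im,None,fx=s,fy=s,interpolation=cv2.INTER_CUBIC))
E
python3 - <<'E'
from h import *
snap("top","top1.png");snap("scene","scene1.png")
s=r.sense();print(s["tcp_pos"],s["ee_rot"],s["wrist_force"],s["gripper_width"],r.grip_point_offset)
for n in("top","scene"):print(n,ray(n,256,192), cams.get_calibration(n)["camera_matrix"])
E
```

```text
[0.18083899 0.59770957 0.22156607] [[ 9.57103182e-01 -2.89746930e-01 -4.63915914e-04]
 [-2.89747281e-01 -9.57101285e-01 -1.90855085e-03]
 [ 1.08982232e-04  1.96109847e-03 -9.99998071e-01]] [-0.01951277  0.80946998  0.3955124 ] 1.0031685621442745 0.0187
top (array([0.38158256, 0.07085748, 1.25863314]), array([ 0.08826808,  0.00160834, -0.99632679])) [[417.72031377   0.         263.88181582]
 [  0.         417.72031377 187.72213047]
 [  0.           0.           1.        ]]
scene (array([ 1.18566202, -0.24182556,  0.74945522]), array([-0.67954061,  0.32985376, -0.65535458])) [[353.10362533   0.         255.73238484]
 [  0.         353.10362533 194.91163354]
 [  0.           0.           1.        ]]
```

View pics/top1.png

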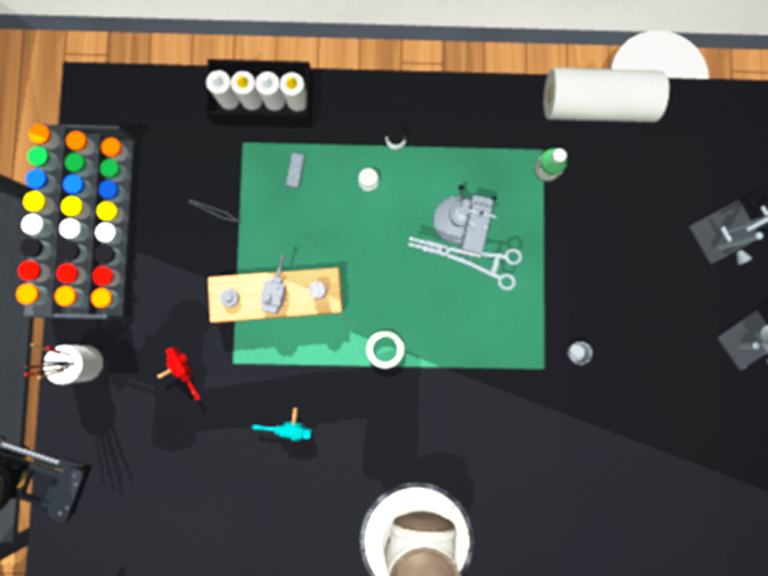

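View pics/scene1.png

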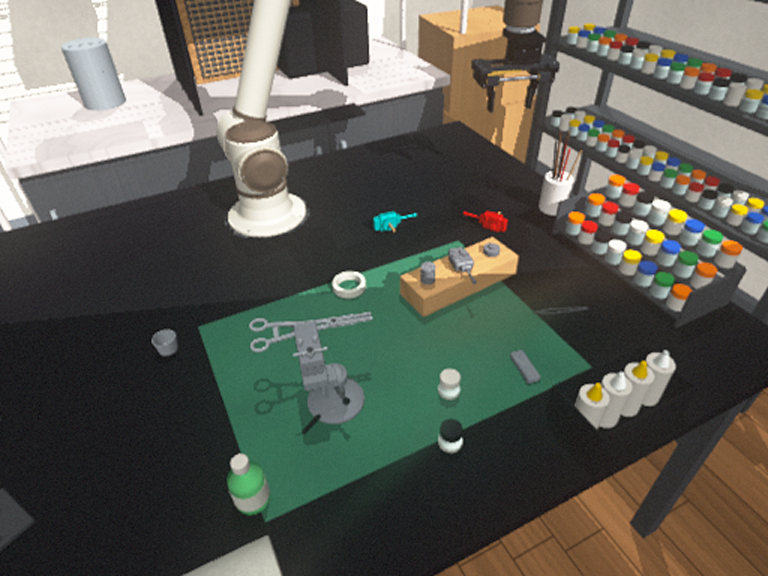

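The top view shows the turret in the middle hole (display px ~272,293; barrel up-right), wheel and drum beside it. The forceps jaws are at ~(410,242), the fixed ring at ~(513,256) and the moving ring at ~(507,282). The scene view agrees. Now crops for precision.

```bash
python3 - <<'E'
import cv2,numpy as np
a=cv2.imread("pics/raw_top1.png"); b=cv2.imread("pics/raw_scene1.png")
# forceps crop & turret crop, x5
def g(c,s,w,h):
    c=cv2.resize(c,None,fx=s,fy=s,interpolation=cv2.INTER_CUBIC); return c
t1=g(a[120:200,262:358],8,0,0)   # 768x640 -> limit
cv2.imwrite("pics/c_force.png",cv2.resize(a[125:200,262:358],(768,600),interpolation=cv2.INTER_CUBIC))
t2=cv2.resize(a[160:220,135:235],(800,480),interpolation=cv2.INTER_CUBIC)
cv2.imwrite("pics/c_turret.png",t2)
E
```

```text
(no output)
```

View pics/c_force.png

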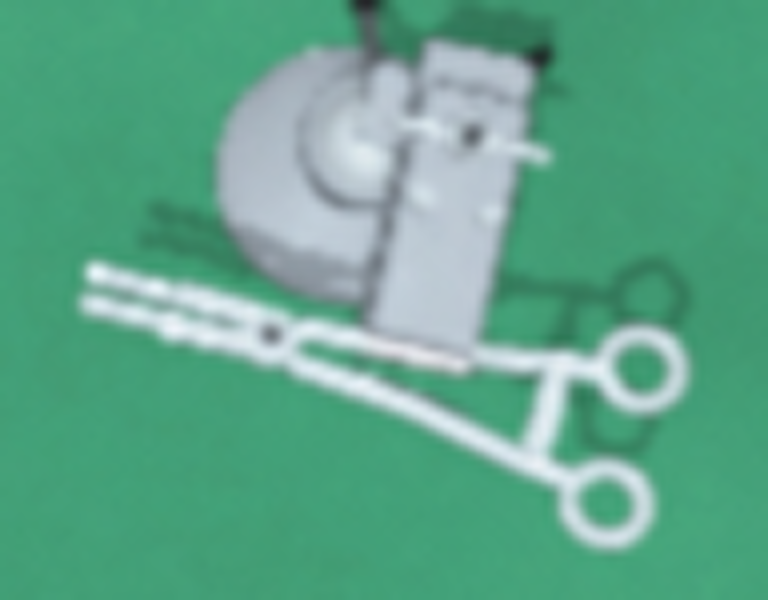

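View pics/c_turret.png

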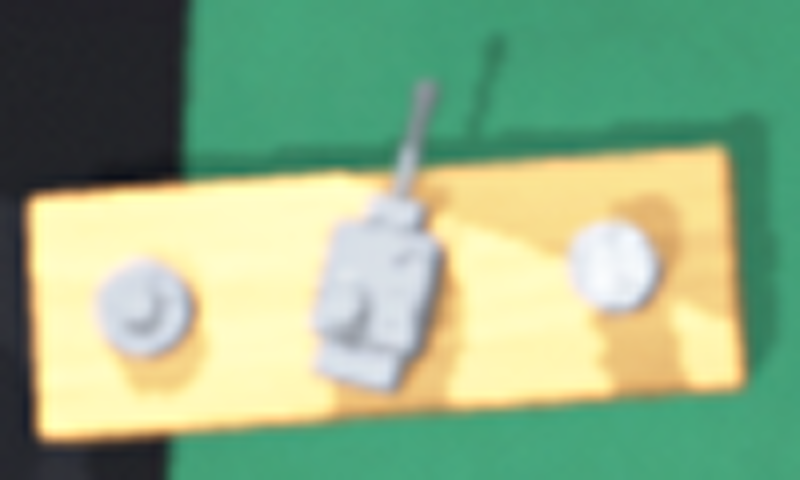

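Crop px (÷8): pivot (271,333), fixed ring (640,369), moving ring (607,504), jaw tips (85,305)/(95,270). Block corners are (28,195), (725,147), (745,385), (40,438), and the barrel tip is at (427,85). I'll cast rays.

```bash
cat >> h.py <<'E'
def c1(u,v,z=.108): return onz("top",(u+.5)/8+262-.5,(v+.5)/8+125-.5,z)
def c2(u,v,z): return onz("top",(u+.5)/8+135-.5,(v+.5)/8+160-.5,z)
E
python3 - <<'E'
from h import *
np.set_printoptions(precision=4,suppress=True)
pv,fr,mr,ft,mt=[c1(*p) for p in[(271,333),(640,369),(607,504),(85,305),(95,270)]]
print("piv",pv,"fr",fr,"mr",mr,"tips",ft,mt)
print("dist fr",np.linalg.norm(fr-pv),"mr",np.linalg.norm(mr-pv),"expected",np.hypot(128.5,20))
# yaw of vise frame: fixed ring at (+20?,-128.5) rel. pivot
d=fr-pv; yaw=np.arctan2(d[1],d[0])-np.arctan2(-128.5,20)
print("yaw from fixed ring",np.degrees(yaw))
d2=mr-pv; print("moving ring ang -> handles", -(np.arctan2(d2[1],d2[0])-yaw-np.arctan2(-128.5,-20)))
print("foot c: ",pv-np.array([np.cos(yaw)*-.085-np.sin(yaw)*.02,np.sin(yaw)*-.085+np.cos(yaw)*.02,0]))
cs=[c2(*p,.05) for p in[(28,195),(725,147),(745,385),(40,438)]];print("block",np.mean(cs,0)); 
e=cs[0]-cs[1];print("block y len",np.linalg.norm(e),"dir",np.degrees(np.arctan2(e[1],e[0]))-90, np.linalg.norm(cs[1]-cs[2]))
bt=c2(427,85,.065);ct=np.mean(cs,0)[:2];print("barrel yaw",np.degrees(np.arctan2(*(bt[:2]-ct)[::-1])),np.linalg.norm(bt[:2]-ct))
k=[c2(*p,.075) for p in[(340,222),(440,238),(408,355),(315,335)]];print("blocktop c",np.mean(k,0),[np.linalg.norm(k[i]-k[i-1]) for i in range(4)])
# scene view check: rings
im=cv2.imread("pics/raw_scene1.png")
print("scene proj piv,fr,mr,ft",proj("scene",[pv,fr,mr,ft])*1.5)
E
python3 - <<'E'
import cv2
b=cv2.imread("pics/raw_scene1.png");cv2.imwrite("pics/c_sc.png",cv2.resize(b[200:250,155:255],(800,400),interpolation=cv2.INTER_CUBIC))
E
```

```text
piv [ 0.558  -0.0356  0.108 ] fr [ 0.5482 -0.1646  0.108 ] mr [ 0.5006 -0.1532  0.108 ] tips [0.5664 0.0294 0.108 ] [0.5788 0.0261 0.108 ]
dist fr 0.12937707416844318 mr 0.1308059695881964 expected 130.04710684978733
yaw from fixed ring -13.20581525650476
moving ring ang -> handles 0.06934019081725729
foot c:  [ 0.6362 -0.0745  0.108 ]
block [0.4729 0.2843 0.05  ]
block y len 0.2522266609526411 dir 5.209953374364318 0.08693665125943838
barrel yaw -11.337880412338418 0.07472482802820915
blocktop c [0.4721 0.2834 0.075 ] [np.float64(0.04093266218404563), np.float64(0.035892253642128114), np.float64(0.04286652907384592), np.float64(0.03362863580148958)]
scene proj piv,fr,mr,ft [[333.6535 321.5059]
 [259.725  343.5858]
 [258.0428 323.4691]
 [369.6178 312.2148]]
```

View pics/c_sc.png

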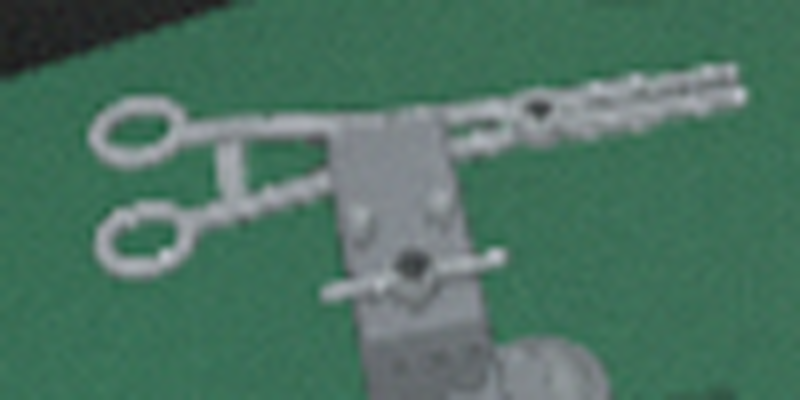

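Both views agree to within ~1–2 mm: vise yaw ≈ -13.2°, handles ≈ 0.07, turret yaw ≈ -11.3°. Next I travel to above the moving ring with the fingers closing.

```bash
cat >> h.py <<'E'
def delta(target,yaw=None):
    "remaining shift in tool axes and turn about tool z (units of 6deg) to have tool x at yaw (deg)"
    s=r.sense();R=np.array(s["ee_rot"]);p=np.array(s["tcp_pos"])
    d=R.T@(np.array(target)-p); a=0
    w=np.zeros(3)
    if yaw is not None:
        y=np.radians(yaw);T=np.array([[np.cos(y),np.sin(y),0],[np.sin(y),-np.cos(y),0],[0,0,-1]])
        w=cv2.Rodrigues(R.T@T)[0].ravel()/np.radians(6)
    np.set_printoptions(precision=4,suppress=True)
    print("t",round(s["time_s"],2),"tcp",p,"F",np.array(s["wrist_force"]),"d",d,"turn",w,"j",np.array(s["joints"]))
E
python3 -m handwheel '[[[0,0,0,0.0308,0.0368,0,0.0],[0,0,0,0.0308,0.0368,0,0.0],[0,0,0,0.0308,0.0368,0,0.0],[0,0,0,0.0308,0.0368,0,0.0],[0,0,0,0.0308,0.0368,0,0.0],[0,0,0,0.0308,0.0368,0,0.0],[0,0,0,0.0308,0.0368,0,0.0],[0,0,0,0.0308,0.0368,0,0.0],[0,0,0,0.0308,0.0368,0,0.0],[0,0,0,0.0308,0.0368,0,0.0],[0,0,0,0.0308,0.0368,0,0.0],[0,0,0,0.0308,0.0368,0,0.0]]]'
python3 -m handwheel '[[[0,0,0,0.0308,0.0368,0,0.0],[0,0,0,0.0308,0.0368,0,0.0],[0,0,0,0.0308,0.0368,0,0.0],[0,0,0,0.0308,0.0368,0,0.0],[0,0,1.3,0,0,0,0.0],[0,0,1.3,0,0,0,0.0],[0,0,1.3,0,0,0,0.0],[0,0,1.3,0,0,0,0.0],[0,0,1.3,0,0,0,0.0],[0,0,1.3,0,0,0,0.0],[0,0,1.3,0,0,0,0.0],[0,0,1.3,0,0,0,0.0]]]'
python3 -c "
from h import *
delta([.5006,-.1532,.13],-103.2)"
```

```text
time_s: 1.3
tcp_pos: [0.4069, 0.0665, 0.2226]
ee_rot: [[0.957, -0.289, 0.0], [-0.289, -0.957, 0.0], [0.0, -0.0, -1.0]]
wrist_force: [1.2, 1.0, 0.0]
gripper_width: 0.033
gripper_force: 0.0
time_s: 2.5
tcp_pos: [0.4818, -0.108, 0.2221]
ee_rot: [[0.181, -0.983, -0.001], [-0.983, -0.181, 0.0], [-0.0, 0.001, -1.0]]
wrist_force: [-0.0, -0.0, 0.7]
gripper_width: 0.005
gripper_force: 0.0
t 2.5 tcp [ 0.4818 -0.108   0.2221] F [-0.0028 -0.0398  0.6538] d [ 0.0478 -0.0104  0.0921] turn [0.0098 0.0012 3.9393] j [  6.2341   9.2398 -17.465   -0.0164 -63.3519   4.2092]
```

```bash
python3 -m handwheel '[[[0,0,1.3,0,0,0,0],[0,0,1.3,0,0,0,0],[0,0,1.34,0,0,0,0],[0,0,0,0.0397,-0.0286,0,0],[0,0,0,0,0,0.045,0],[0,0,0,0,0,0.037,0],[0,0,0,0,0,0,0],[0,0,0,0,0,0,0]]]'
python3 -c "
from h import *
delta([.5006,-.1532,.108],-103.2)
snap('scene','s2.png',(140,170,240,245),8)"
```

```text
time_s: 3.3
tcp_pos: [0.5014, -0.1534, 0.1409]
ee_rot: [[-0.222, -0.975, -0.001], [-0.975, 0.222, -0.001], [0.001, 0.001, -1.0]]
wrist_force: [-0.6, -0.0, 0.3]
gripper_width: 0.003
gripper_force: 0.0
t 3.3 tcp [ 0.5014 -0.1534  0.1409] F [-0.6085 -0.0207  0.2632] d [-0.      0.0008  0.0329] turn [ 0.007  -0.0101  0.0609] j [  0.7655  16.7646 -20.3132   0.0614 -52.9774 -13.6374]
```

View pics/s2.png

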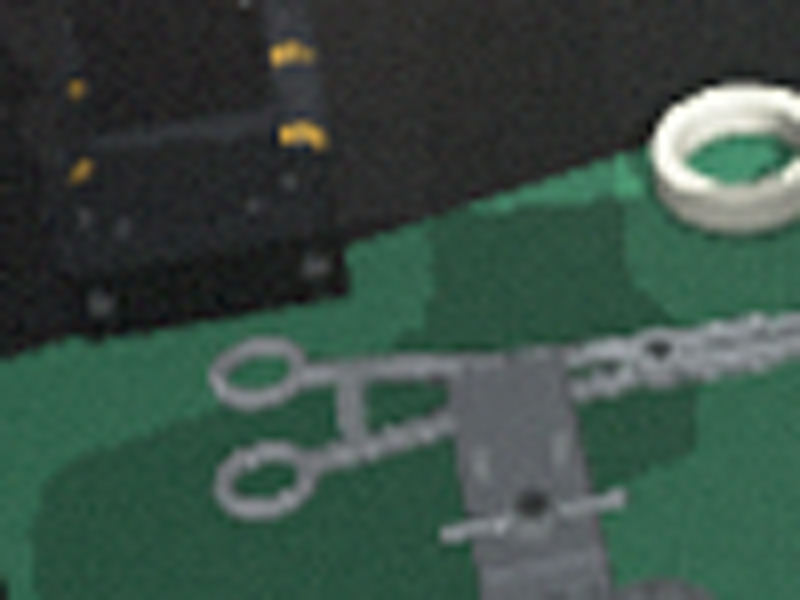

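The picture shows the gripper body (nearer the camera) hiding the fingers, with the rings and vise head clear below. I descend by feel.

```bash
python3 -m handwheel '[[[0,0,0,0,0.001,0.02,0],[0,0,0,0,0,0.009,0],[0,0,0,0,0,0,0],[0,0,0,0,0,0.002,0],[0,0,0,0,0,0,0],[0,0,0,0,0,0,0]]]'; python3 -m handwheel '[[[0,0,0,0,0,0.002,0],[0,0,0,0,0,0,0],[0,0,0,0,0,0,0]]]'
```

```text
time_s: 3.95
tcp_pos: [0.5007, -0.1529, 0.1103]
ee_rot: [[-0.223, -0.975, 0.001], [-0.975, 0.223, -0.0], [-0.0, -0.001, -1.0]]
wrist_force: [-0.8, -0.5, -0.1]
gripper_width: 0.005
gripper_force: 0.0
time_s: 4.25
tcp_pos: [0.5007, -0.153, 0.1079]
ee_rot: [[-0.223, -0.975, 0.001], [-0.975, 0.223, -0.0], [-0.0, -0.001, -1.0]]
wrist_force: [0.8, -0.7, 2.2]
gripper_width: 0.004
gripper_force: 0.8
```

```bash
python3 -m handwheel '[[[0,0,0,0,0,0.0015,0],[0,0,0,0,0,0.0015,0],[0,0,0,0,0,0,0]]]'; python3 -m handwheel '[[[0,0,0,0,0.002,0,0],[0,0,0,0,0.003,0,0],[0,0,0,0,0.003,0,0],[0,0,0,0,0,0,0]]]'
```

```text
time_s: 4.55
tcp_pos: [0.4995, -0.1528, 0.1043]
ee_rot: [[-0.223, -0.975, -0.002], [-0.975, 0.223, 0.0], [0.0, 0.002, -1.0]]
wrist_force: [-1.0, 1.4, 3.0]
gripper_width: 0.003
gripper_force: 1.8
time_s: 4.95
tcp_pos: [0.492, -0.151, 0.1046]
ee_rot: [[-0.223, -0.975, -0.0], [-0.975, 0.223, 0.0], [-0.0, 0.0, -1.0]]
wrist_force: [-0.3, 1.0, 3.2]
gripper_width: 0.01
gripper_force: 1.6
```

```bash
python3 -m handwheel '[[[0,0,0,0,0.003,0,0],[0,0,0,0,0.003,0,0],[0,0,0,0,0.003,0,0],[0,0,0,0,0,0,0]]]'
```

```text
time_s: 5.35
tcp_pos: [0.4832, -0.1491, 0.1046]
ee_rot: [[-0.223, -0.975, -0.0], [-0.975, 0.223, 0.0], [0.0, 0.0, -1.0]]
wrist_force: [-0.2, 1.6, 2.8]
gripper_width: 0.001
gripper_force: 1.5
```

```bash
python3 -m handwheel '[[[0,0,0,0,0.003,0,0],[0,0,0,0,0.003,0,0],[0,0,0,0,0.003,0,0],[0,0,0,0,0,-0.02,0],[0,0,0,0,0,-0.05,0],[0,0,0,0,0,-0.04,0],[0,0,0,0,0.05,0,0],[0,0,0,0,0.04,0,0],[0,0,0,0.05,0,0,0.06],[0,0,0,0.05,0,0,0.06],[0,0,0,0,0,0,0.06]]]'
python3 -c "
from h import *
snap('top','t3.png',(258,120,358,195),8)"
```

```text
time_s: 6.45
tcp_pos: [0.3624, -0.228, 0.2141]
ee_rot: [[-0.229, -0.973, -0.002], [-0.973, 0.229, -0.001], [0.001, 0.002, -1.0]]
wrist_force: [-0.2, 0.7, -0.7]
gripper_width: 0.192
gripper_force: 0.0
```

View pics/t3.png

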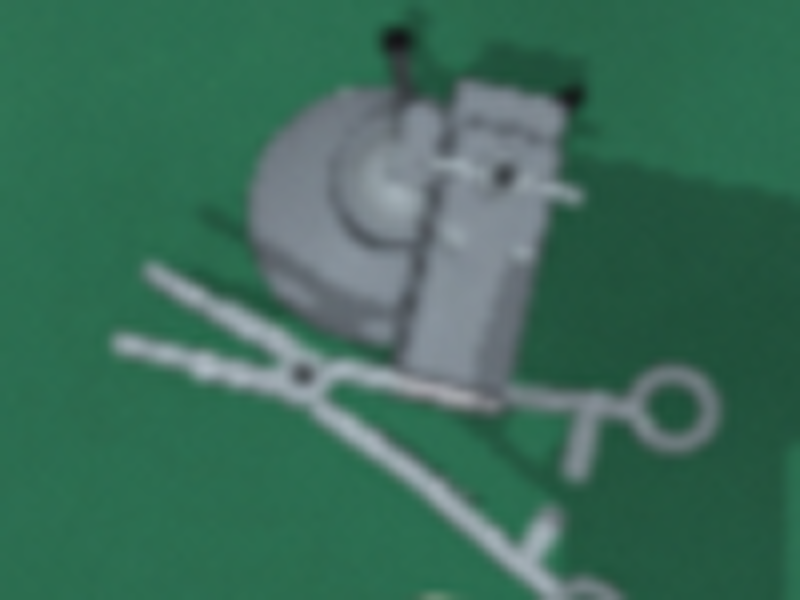

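The forceps is wide open: pivot (303,373), fixed jaw tip (115,342), moving jaw tip (150,268) in the crop. I extract the jaw lines by mask to place jaw_seat.

```bash
python3 - <<'E'
from h import *
np.set_printoptions(precision=4,suppress=True)
im=cv2.imread("pics/raw_t3.png").astype(int)
g=im[:,:,2]  # red channel: steel vs green
yaw=np.radians(-13.2);ex=np.array([np.cos(yaw),np.sin(yaw)]);ey=np.array([-np.sin(yaw),np.cos(yaw)])
def c(u,v): return onz("top",(u+.5)/8+258-.5,(v+.5)/8+120-.5,.108)
pv=c(303,373);fr=c(674,408);print("piv",pv,"fr",fr)
gray=g.astype(np.float32)
# sample profile across x at several y along jaws in vise frame
for yy in (.03,.035,.04,.045,.05,.055,.06,.064,.068):
    xs=np.arange(-.02,.04,.0005)
    P=np.array([[*(pv[:2]+ex*x+ey*yy),.108] for x in xs]);uv=proj("top",P).astype(np.float32)
    val=cv2.remap(gray,uv[:,0].reshape(1,-1),uv[:,1].reshape(1,-1),cv2.INTER_CUBIC)[0]
    w=np.clip(val-60,0,None)
    a=xs<.004+ (yy-.03)*.1; 
    print(yy, "fixed c %.4f moving c %.4f"%((w[a]*xs[a]).sum()/w[a].sum(),(w[~a]*xs[~a]).sum()/w[~a].sum()),val.max().round(),val.min().round())
E
```

```text
piv [ 0.558  -0.0356  0.108 ] fr [ 0.5485 -0.1653  0.108 ]
0.03 fixed c -0.0060 moving c 0.0134 166.0 33.0
0.035 fixed c -0.0060 moving c 0.0140 169.0 34.0
0.04 fixed c -0.0055 moving c 0.0160 148.0 34.0
0.045 fixed c -0.0051 moving c 0.0171 156.0 35.0
0.05 fixed c -0.0054 moving c 0.0184 154.0 38.0
0.055 fixed c -0.0054 moving c 0.0201 143.0 40.0
0.06 fixed c -0.0054 moving c 0.0214 157.0 39.0
0.064 fixed c -0.0057 moving c 0.0217 139.0 40.0
0.068 fixed c -0.0055 moving c nan 78.0 40.0<stdin>:16: RuntimeWarning: invalid value encountered in scalar divide
```

Fixed jaw centre is at x −5.5 mm and the moving one at +18.4 mm in the pivot frame at y 50, so the stick target is about (0.5753, 0.0107). Now to the turret.

```bash
python3 -m handwheel '[[[0,0,0,-0.0475,0.001,0,0.06],[0,0,0,-0.0475,0.001,0,0.06],[0,0,0,-0.0475,0.001,0,0.06],[0,0,0,-0.0475,0.001,0,0.06],[0,0,0,-0.0475,0.001,0,0.06],[0,0,0,-0.0475,0.001,0,0.06],[0,0,0,-0.0475,0.001,0,0.06],[0,0,0,-0.0475,0.001,0,0.06],[0,0,0,-0.0475,0.001,0,0.06],[0,0,0,-0.0475,0.001,0,0.06],[0,0,0,-0.0475,0.001,0,0.06]]]'
python3 -m handwheel '[[[0,0,-1.39,0,0,0,0.06],[0,0,-1.39,0,0,0,0.06],[0,0,-1.39,0,0,0,0.06],[0,0,-1.39,0,0,0,0.06],[0,0,-1.39,0,0,0,0.06],[0,0,-1.39,0,0,0,0.06],[0,0,-1.39,0,0,0,0.06],[0,0,-1.39,0,0,0,0.06],[0,0,-1.39,0,0,0,0.06],[0,0,-1.39,0,0,0,0.06],[0,0,-1.39,0,0,0,0.06],[0,0,0,0,0,0,0.06]]]'
python3 -c "
from h import *
delta([.4725,.284,.12],-11.3)"
```

```text
time_s: 7.6
tcp_pos: [0.4695, 0.2898, 0.2139]
ee_rot: [[-0.221, -0.975, -0.001], [-0.975, 0.221, -0.001], [0.001, 0.001, -1.0]]
wrist_force: [1.2, 0.4, 0.3]
gripper_width: 0.689
gripper_force: 0.0
time_s: 8.8
tcp_pos: [0.4696, 0.2877, 0.2139]
ee_rot: [[0.981, -0.192, -0.001], [-0.192, -0.981, -0.001], [-0.001, 0.001, -1.0]]
wrist_force: [0.4, -0.0, -0.6]
gripper_width: 0.693
gripper_force: 0.0
t 8.8 tcp [0.4696 0.2877 0.2139] F [ 0.4466 -0.0433 -0.6021] d [0.0037 0.003  0.0939] turn [0.0119 0.0085 0.0375] j [ 48.3622  15.2501 -10.8036  -0.0087 -64.0338  30.5664]
```

```bash
python3 -m handwheel '[[[0,0,0.04,0.0037,0.003,0.04,0.06],[0,0,0,0,0,0.045,0.06],[0,0,0,0,0,0.035,0.06],[0,0,0,0,0,0.02,0.06],[0,0,0,0,0,0.0205,0.06],[0,0,0,0,0,0,0.06],[0,0,0,0,0,0,0.06]]]'
python3 -m handwheel '[[[0,0,0,0,0,0,0.03],[0,0,0,0,0,0,0.03],[0,0,0,0,0,0,0.03],[0,0,0,0,0,0,0.03],[0,0,0,0,0,0,0.03],[0,0,0,0,0,0,0.03]]]'
```

```text
time_s: 9.5
tcp_pos: [0.473, 0.2838, 0.0536]
ee_rot: [[0.98, -0.199, -0.001], [-0.199, -0.98, -0.001], [-0.001, 0.001, -1.0]]
wrist_force: [0.2, -0.1, 0.2]
gripper_width: 0.692
gripper_force: 0.0
time_s: 10.1
tcp_pos: [0.4736, 0.2837, 0.0545]
ee_rot: [[0.98, -0.197, 0.0], [-0.197, -0.98, 0.0], [0.0, -0.0, -1.0]]
wrist_force: [-2.1, 0.0, 3.5]
gripper_width: 0.478
gripper_force: 30.0
```

Gripped at 41.6 mm as expected. Lift, carry and turn.

```bash
python3 -m handwheel '[[[0,0,0,0,0,-0.015,0.03],[0,0,0,0,0,-0.035,0.03],[0,0,0,0,0,-0.045,0.03],[0,0,0,0,0,-0.045,0.03],[0,0,0,0.0219,0.0354,0,0.03],[0,0,0,0.0219,0.0354,0,0.03],[0,0,0,0.0219,0.0354,0,0.03],[0,0,0,0.0219,0.0354,0,0.03],[0,0,0,0.0219,0.0354,0,0.03],[0,0,0,0.0219,0.0354,0,0.03],[0,0,0,0.0219,0.0354,0,0.03]]]'
python3 -m handwheel '[[[0,0,-1.3,0,0,0,0.03],[0,0,-1.3,0,0,0,0.03],[0,0,-1.3,0,0,0,0.03],[0,0,-1.3,0,0,0,0.03],[0,0,-1.3,0,0,0,0.03],[0,0,-1.3,0,0,0,0.03],[0,0,-1.3,0,0,0,0.03],[0,0,-1.3,0,0,0,0.03],[0,0,-1.3,0,0,0,0.03],[0,0,-1.3,0,0,0,0.03],[0,0,-1.3,0,0,0,0.03],[0,0,0,0,0,0,0.03]]]'
python3 -c "
from h import *
delta([.5753,.0107,.15],76.8)"
```

```text
time_s: 11.2
tcp_pos: [0.5751, 0.0087, 0.1937]
ee_rot: [[0.98, -0.197, -0.0], [-0.197, -0.98, 0.0], [-0.0, -0.0, -1.0]]
wrist_force: [0.8, 0.6, -0.4]
gripper_width: 0.479
gripper_force: 30.0
time_s: 12.4
tcp_pos: [0.5747, 0.0104, 0.1936]
ee_rot: [[0.269, 0.963, -0.001], [0.963, -0.269, -0.0], [-0.0, -0.001, -1.0]]
wrist_force: [0.1, 0.4, -0.9]
gripper_width: 0.479
gripper_force: 30.0
t 12.4 tcp [0.5747 0.0104 0.1936] F [ 0.0904  0.3919 -0.8577] d [0.0005 0.0005 0.0436] turn [-0.0074  0.0019 -0.4003] j [ 17.166   18.4817  -9.2531  -0.015  -62.3089 147.2392]
```

```bash
python3 -m handwheel '[[[0,0,0,0.0005,0.0005,0.04,0.03],[0,0,0,0,0,0.01,0.03],[0,0,0,0,0,0.005,0.03],[0,0,0,0,0,0.003,0.03],[0,0,0,0,0,0,0.03]]]'; python3 -m handwheel '[[[0,0,0,0,0,0.007,0.03],[0,0,0,0,0,0.007,0.03],[0,0,0,0,0,0.004,0.03],[0,0,0,0,0,0.001,0.03],[0,0,0,0,0,0,0.03]]]'
```

```text
time_s: 12.9
tcp_pos: [0.5761, 0.0108, 0.1367]
ee_rot: [[0.269, 0.963, 0.001], [0.963, -0.269, 0.0], [0.0, 0.001, -1.0]]
wrist_force: [0.6, -0.5, -0.9]
gripper_width: 0.482
gripper_force: 30.0
time_s: 13.4
tcp_pos: [0.5756, 0.0107, 0.1168]
ee_rot: [[0.268, 0.963, -0.0], [0.963, -0.268, -0.0], [-0.0, -0.0, -1.0]]
wrist_force: [0.0, -0.2, -0.6]
gripper_width: 0.477
gripper_force: 30.0
```

```bash
python3 -m handwheel '[[[0,0,0,0,0,0.002,0.03],[0,0,0,0,0,0.001,0.03],[0,0,0,0,0,0,0.03],[0,0,0,0,0,0,0.03]]]';python3 -m handwheel '[[[0,0,0,0,0,0.001,0.03],[0,0,0,0,0,0,0.03],[0,0,0,0,0,0,0.03]]]'
```

```text
time_s: 13.8
tcp_pos: [0.5757, 0.0108, 0.1141]
ee_rot: [[0.268, 0.963, 0.0], [0.963, -0.268, -0.0], [0.0, 0.0, -1.0]]
wrist_force: [-0.6, -0.7, -0.7]
gripper_width: 0.48
gripper_force: 30.0
time_s: 14.1
tcp_pos: [0.5756, 0.0108, 0.113]
ee_rot: [[0.268, 0.963, -0.0], [0.963, -0.268, -0.0], [-0.0, -0.0, -1.0]]
wrist_force: [0.1, 0.7, -0.6]
gripper_width: 0.481
gripper_force: 30.0
```

```bash
python3 -m handwheel '[[[0,0,0,0,0,0.001,0.03],[0,0,0,0,0,0,0.03],[0,0,0,0,0,0,0.03]]]'
```

```text
time_s: 14.4
tcp_pos: [0.5757, 0.0108, 0.1127]
ee_rot: [[0.268, 0.963, 0.001], [0.963, -0.268, -0.0], [0.0, 0.001, -1.0]]
wrist_force: [-1.8, 0.5, 4.3]
gripper_width: 0.481
gripper_force: 30.0
```

Seated (4 N contact at the expected height). Release, lift and look.

```bash
python3 -m handwheel '[[[0,0,0,0,0,0,0.045],[0,0,0,0,0,0,0.05],[0,0,0,0,0,0,0.06],[0,0,0,0,0,0,0.06],[0,0,0,0,0,-0.02,0.06],[0,0,0,0,0,-0.04,0.06],[0,0,0,0,0,-0.04,0.06],[0,0,0,0,-0.05,0,0.06],[0,0,0,0,-0.05,0,0.03],[0,0,0,-0.04,-0.03,0,0],[0,0,0,-0.04,-0.03,0,0],[0,0,0,0,0,0,0]]]'
python3 - <<'E'
from h import *
delta([.5,-.17,.2],-103.2)
snap('top','t4.png');snap('scene','s4.png')
a=cv2.resize(cv2.imread("pics/raw_t4.png")[125:200,262:362],(400,300),interpolation=cv2.INTER_CUBIC)
b=cv2.resize(cv2.imread("pics/raw_s4.png")[170:245,165:265],(400,300),interpolation=cv2.INTER_CUBIC)
cv2.imwrite("pics/both4.png",cv2.resize(np.hstack([a,b]),(800,300)))
E
```

```text
time_s: 15.6
tcp_pos: [0.3948, -0.0255, 0.2117]
ee_rot: [[0.27, 0.963, -0.002], [0.963, -0.27, 0.0], [-0.0, -0.002, -1.0]]
wrist_force: [-0.7, -0.1, 0.8]
gripper_width: 0.409
gripper_force: 0.0
t 15.6 tcp [ 0.3948 -0.0255  0.2117] F [-0.7033 -0.1247  0.8246] d [-0.1107  0.1404  0.0114] turn [ 0.0019  0.0325 29.5889] j [ 20.074   -0.479  -29.8857  -0.0748 -60.7013 144.2959]
```

View pics/both4.png

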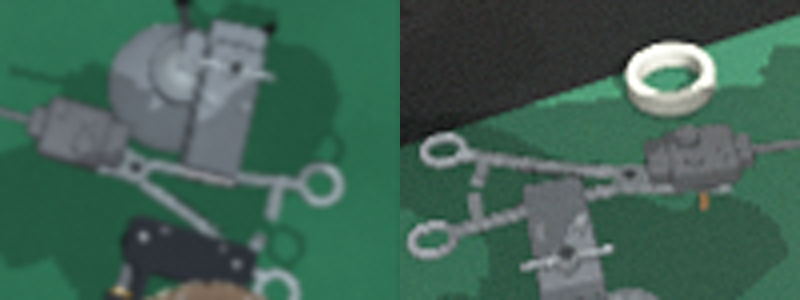

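Turret sits upright, its stick visible hanging between the open jaws. Now I go outside the moving ring with closed fingers.

```bash
python3 -m handwheel '[[[0,0,0,-0.0425,0.01,0,0],[0,0,0,-0.0425,0.01,0,0],[0,0,0,0,0.0423,0,0],[0,0,-0.4,0,0,0,0],[0,0,0,0,0,0.04,0],[0,0,0,0,0,0.04,0],[0,0,0,0,0,0.033,0],[0,0,0,0,0,0,0],[0,0,0,0,0,0,0]]]'
python3 -c "
from h import *
delta([.4357,-.1252,.098],76.8)"
```

```text
time_s: 16.6
tcp_pos: [0.4386, -0.1219, 0.0992]
ee_rot: [[0.227, 0.974, -0.0], [0.974, -0.227, -0.001], [-0.001, -0.0, -1.0]]
wrist_force: [0.4, -0.5, 1.1]
gripper_width: 0.006
gripper_force: 0.0
t 16.6 tcp [ 0.4386 -0.1219  0.0992] F [ 0.4464 -0.478   1.1288] d [-0.0039 -0.0021  0.0012] turn [-0.0026  0.0081  0.0137] j [  5.0482  13.6917 -32.4055   0.0592 -43.9327 161.7914]
```

```bash
python3 -m handwheel '[[[0,0,0,-0.004,0.003,0.001,0],[0,0,0,0,0.002,0,0],[0,0,0,-0.001,0.002,0,0],[0,0,0,-0.001,0.002,0,0],[0,0,0,0,0,0,0]]]'; python3 -m handwheel '[[[0,0,0,-0.001,0.002,0,0],[0,0,0,-0.001,0.002,0,0],[0,0,0,-0.001,0.002,0,0],[0,0,0,0,0,0,0]]]';python3 -m handwheel '[[[0,0,0,-0.001,0.002,0,0],[0,0,0,-0.001,0.002,0,0],[0,0,0,0,0,0,0]]]'
```

```text
time_s: 17.1
tcp_pos: [0.4451, -0.13, 0.0985]
ee_rot: [[0.228, 0.974, 0.001], [0.974, -0.228, -0.0], [0.0, 0.001, -1.0]]
wrist_force: [0.0, -0.8, 0.2]
gripper_width: 0.004
gripper_force: 0.0
time_s: 17.5
tcp_pos: [0.4494, -0.1343, 0.0978]
ee_rot: [[0.228, 0.974, -0.001], [0.974, -0.228, -0.0], [-0.0, -0.001, -1.0]]
wrist_force: [-1.7, -0.1, 1.4]
gripper_width: 0.004
gripper_force: 0.8
time_s: 17.8
tcp_pos: [0.4528, -0.1373, 0.0978]
ee_rot: [[0.228, 0.974, -0.001], [0.974, -0.228, -0.0], [-0.001, -0.001, -1.0]]
wrist_force: [-2.3, -0.9, 0.9]
gripper_width: 0.003
gripper_force: 1.1
```

```bash
python3 -m handwheel '[[[0,0,0,0,0.002,0,0],[0,0,0,0,0.002,0,0],[0,0,0,0,0,0,0]]]' | grep -E 'tcp|wrist'; python3 -m handwheel '[[[0,0,0,-0.0005,0.002,0,0],[0,0,0,0,0.001,0,0],[0,0,0,0,0,0,0]]]'| grep -E 'tcp|wrist';python3 -m handwheel '[[[0,0,0,0,0.001,0,0],[0,0,0,0,0,0,0]]]'| grep -E 'tcp|wrist'
```

```text
tcp_pos: [0.4569, -0.138, 0.0978]
wrist_force: [-3.0, -0.9, -0.5]
tcp_pos: [0.46, -0.1391, 0.098]
wrist_force: [-2.3, -1.2, 0.0]
tcp_pos: [0.461, -0.1393, 0.098]
wrist_force: [-3.1, -2.0, -0.2]
```

```bash
for i in 1; do python3 -m handwheel '[[[0,0,0,0,0.001,0,0],[0,0,0,0,0,0,0]]]' | grep wrist; python3 -m handwheel '[[[0,0,0,-0.0005,0.001,0,0],[0,0,0,0,0,0,0]]]'| grep wrist;python3 -m handwheel '[[[0,0,0,0,0.001,0,0],[0,0,0,0,0,0,0]]]'| grep -E 'tcp|wrist'; done
```

```text
wrist_force: [-3.7, -0.4, 0.0]
wrist_force: [-4.3, -0.7, -1.6]
tcp_pos: [0.4631, -0.1404, 0.0978]
wrist_force: [-4.9, -1.0, -0.5]
```

```bash
python3 -m handwheel '[[[0,0,0,0,0.001,0,0],[0,0,0,0,0,0,0]]]' | grep wrist; python3 -m handwheel '[[[0,0,0,-0.0005,0.001,0,0],[0,0,0,0,0,0,0]]]'| grep -E 'tcp|wrist'
```

```text
wrist_force: [-5.9, -0.6, 0.2]
tcp_pos: [0.4641, -0.1413, 0.0974]
wrist_force: [-5.3, 0.3, -1.4]
```

```bash
python3 -m handwheel '[[[0,0,0,0,0.001,0,0],[0,0,0,0,0,0,0]]]' | grep wrist; python3 -m handwheel '[[[0,0,0,0,0.001,0,0],[0,0,0,0,0,0,0]]]'| grep -E 'tcp|wrist'
```

```text
wrist_force: [-6.1, -0.4, -0.5]
tcp_pos: [0.4662, -0.1419, 0.0975]
wrist_force: [-4.7, -1.2, -0.6]
```

```bash
python3 -m handwheel '[[[0,0,0,0,0.001,0,0],[0,0,0,0,0,0,0]]]' | grep wrist; python3 -m handwheel '[[[0,0,0,-0.0003,0.001,0,0],[0,0,0,0,0,0,0]]]'| grep -E 'tcp|wrist'
```

```text
wrist_force: [-6.8, -2.0, -0.5]
tcp_pos: [0.467, -0.1425, 0.0971]
wrist_force: [-6.5, 0.0, -0.6]
```

```bash
python3 -m handwheel '[[[0,0,0,0,0.001,0,0],[0,0,0,0,0,0,0]]]' | grep wrist; python3 -m handwheel '[[[0,0,0,0,0.001,0,0],[0,0,0,0,0,0,0]]]'| grep -E 'tcp|wrist'
```

```text
wrist_force: [-7.8, -0.5, -1.2]
tcp_pos: [0.4679, -0.1431, 0.0967]
wrist_force: [-8.3, -1.0, -1.2]
```

```bash
python3 -m handwheel '[[[0,0,0,0,0.001,0,0],[0,0,0,0,0,0,0]]]' | grep -E 'tcp|wrist'; python3 -m handwheel '[[[0,0,0,0,0.0007,0,0],[0,0,0,0,0,0,0]]]'| grep -E 'tcp|wrist'
```

```text
tcp_pos: [0.4699, -0.1434, 0.097]
wrist_force: [-6.7, -0.5, -1.4]
tcp_pos: [0.4702, -0.1435, 0.0969]
wrist_force: [-6.6, -2.0, -1.3]
```

```bash
python3 -m handwheel '[[[0,0,0,0,0.0007,0,0],[0,0,0,0,0,0,0]]]' | grep -E 'tcp|wrist'
```

```text
tcp_pos: [0.4704, -0.1437, 0.0968]
wrist_force: [-7.7, -1.5, -2.1]
```

```bash
python3 -m handwheel '[[[0,0,0,0,0.0007,0,0],[0,0,0,0,0,0,0]]]' | grep -E 'tcp|wrist'
```

```text
tcp_pos: [0.4707, -0.1438, 0.0967]
wrist_force: [-8.6, -1.3, -1.4]
```

```bash
python3 -m handwheel '[[[0,0,0,0,0.0007,0,0],[0,0,0,0,0,0,0]]]' | grep -E 'tcp|wrist';python3 -m handwheel '[[[0,0,0,0,0.0007,0,0],[0,0,0,0,0,0,0]]]' | grep -E 'tcp|wrist'
```

```text
tcp_pos: [0.471, -0.144, 0.0965]
wrist_force: [-8.4, -0.4, -1.3]
tcp_pos: [0.4713, -0.1442, 0.0964]
wrist_force: [-9.3, -1.7, -2.1]
```

```bash
python3 -m handwheel '[[[0,0,0,0,0.0007,0,0],[0,0,0,0,0,0,0]]]' | grep -E 'tcp|wrist'
```

```text
tcp_pos: [0.4717, -0.1444, 0.0963]
wrist_force: [-9.8, -1.3, -2.2]
```

```bash
python3 -m handwheel '[[[0,0,0,0,0.0007,0,0],[0,0,0,0,0,0,0]]]' | grep -E 'tcp|wrist'
```

```text
tcp_pos: [0.4735, -0.1447, 0.0967]
wrist_force: [-8.5, -1.5, -0.4]
```

Four force drops counted so far (about 3, 6, 8.5 and 10 N), so the handles should be near 0.07. I back off (the ratchet holds) and measure the ring spacing.

```bash
python3 -m handwheel '[[[0,0,0,0,-0.005,0,0],[0,0,0,0,-0.015,0,0],[0,0,0,0,-0.02,0,0],[0,0,0,0,0,-0.04,0],[0,0,0,0,0,-0.04,0],[0,0,0,0,0,-0.03,0],[0,0,0,-0.045,-0.01,0,0],[0,0,0,-0.045,-0.01,0,0],[0,0,0,-0.03,-0.01,0,0],[0,0,0,0,0,0,0]]]'
python3 -c "
from h import *
snap('top','t5.png',(258,120,358,195),8)"
```

```text
time_s: 23.4
tcp_pos: [0.3835, -0.2427, 0.2094]
ee_rot: [[0.237, 0.971, 0.005], [0.971, -0.237, -0.009], [-0.008, 0.007, -1.0]]
wrist_force: [0.6, 1.2, -0.1]
gripper_width: 0.007
gripper_force: 0.0
```

View pics/t5.png

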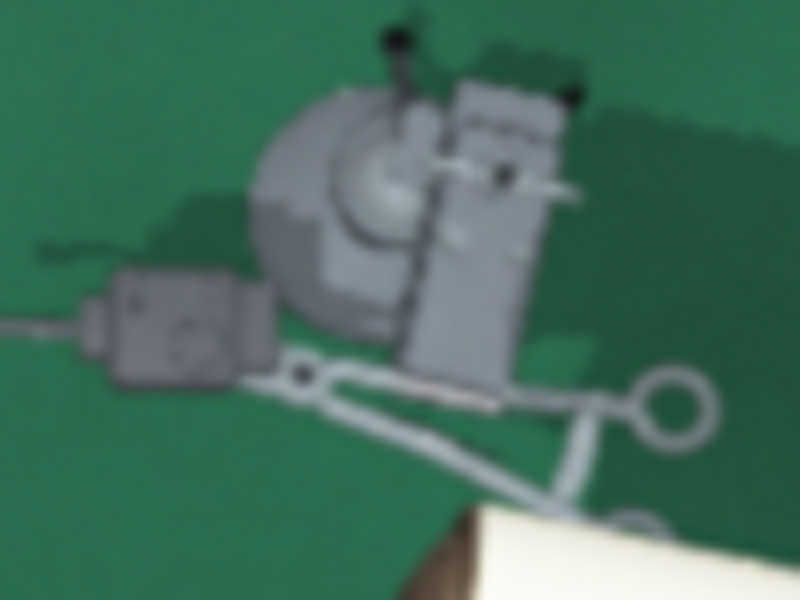

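Ring's top is ~10 px lower than at the initial 0.07. I'll compare shank lines numerically.

```bash
python3 - <<'E'
from h import *
yaw=np.radians(-13.2);ex=np.array([np.cos(yaw),np.sin(yaw)]);ey=np.array([-np.sin(yaw),np.cos(yaw)]);pv=np.array([.558,-.0356])
for n in("top1","t3","t5"):
    g=cv2.imread(f"pics/raw_{n}.png")[:,:,2].astype(np.float32);out=[]
    for yy in(-.055,-.06,-.065,-.07,-.075,-.08,-.085):
        xs=np.arange(-.06,-.007,.0005);P=np.array([[*(pv+ex*x+ey*yy),.105] for x in xs]);uv=proj("top",P).astype(np.float32)
        v=cv2.remap(g,uv[:,0].reshape(1,-1),uv[:,1].reshape(1,-1),cv2.INTER_CUBIC)[0]
        i=v.argmax();s=slice(max(0,i-8),i+9);w=np.clip(v[s]-.4*v.max(),0,None);c=(w*xs[s]).sum()/w.sum();out.append(np.arctan2(-c,-yy))
    print(n,np.round(out,3))
E
```

```text
top1 [0.223 0.221 0.224 0.218 0.218 0.22  0.219]
t3 [0.468 0.481 0.476 0.475 0.474 0.473 0.476]
t5 [0.248 0.253 0.25  0.252 0.437 0.613 0.599]
```

Handles are ≈ 0.10–0.105 now (0.073 at the start, 0.33 open), so one more click is needed. I go back to the ring.

```bash
python3 -m handwheel '[[[0,0,0,0.03,0.01,0,0],[0,0,0,0.045,0.01,0,0],[0,0,0,0.045,0.01,0,0],[0,0,0,0,0,0.04,0],[0,0,0,0,0,0.04,0],[0,0,0,0,0,0.03,0],[0,0,0,0,0,0,0],[0,0,0,0,0,0,0]]]'
python3 -c "
from h import *
delta([.4593,-.1414,.098],76.8)"
```

```text
time_s: 24.25
tcp_pos: [0.4415, -0.1311, 0.098]
ee_rot: [[0.231, 0.973, 0.001], [0.973, -0.231, -0.008], [-0.007, 0.003, -1.0]]
wrist_force: [0.4, -0.8, 0.1]
gripper_width: 0.005
gripper_force: 0.0
t 24.25 tcp [ 0.4415 -0.1311  0.098 ] F [ 0.3928 -0.7907  0.1085] d [-0.0059  0.0197  0.0001] turn [ 0.028   0.0691 -0.0294] j [  4.0794  14.1686 -32.1565   0.6462 -43.6402 162.077 ]
```

```bash
python3 -m handwheel '[[[0,0,0,-0.006,0.008,0,0],[0,0,0,0,0.012,0,0],[0,0,0,0,0.007,0,0],[0,0,0,0,0,0,0]]]'| grep -E 'tcp|wrist'; python3 -m handwheel '[[[0,0,0,0,0.003,0,0],[0,0,0,0,0,0,0]]]'| grep -E 'tcp|wrist';python3 -m handwheel '[[[0,0,0,0,0.001,0,0],[0,0,0,0,0,0,0]]]'| grep -E 'tcp|wrist'
```

```text
tcp_pos: [0.4663, -0.1443, 0.0979]
wrist_force: [-0.4, -0.5, 0.2]
tcp_pos: [0.4674, -0.1446, 0.0972]
wrist_force: [0.5, -0.5, -0.3]
tcp_pos: [0.4682, -0.1447, 0.0972]
wrist_force: [0.6, -0.2, 0.7]
```

```bash
python3 -m handwheel '[[[0,0,0,0,0.001,0,0],[0,0,0,0,0.001,0,0],[0,0,0,0,0,0,0]]]'| grep -E 'tcp|wrist'; python3 -m handwheel '[[[0,0,0,0,0.001,0,0],[0,0,0,0,0,0,0]]]'| grep -E 'tcp|wrist'
```

```text
tcp_pos: [0.4703, -0.1452, 0.0972]
wrist_force: [-0.1, -0.2, 0.4]
tcp_pos: [0.4713, -0.1455, 0.0972]
wrist_force: [-0.7, 0.7, -0.4]
```

```bash
python3 -m handwheel '[[[0,0,0,0,0.001,0,0],[0,0,0,0,0,0,0]]]'| grep -E 'tcp|wrist'; python3 -m handwheel '[[[0,0,0,0,0.001,0,0],[0,0,0,0,0,0,0]]]'| grep -E 'tcp|wrist'
```

```text
tcp_pos: [0.4717, -0.1456, 0.097]
wrist_force: [-1.8, 0.6, -0.1]
tcp_pos: [0.472, -0.1458, 0.0967]
wrist_force: [-3.1, 1.4, 0.4]
```

```bash
python3 -m handwheel '[[[0,0,0,0,0.001,0,0],[0,0,0,0,0,0,0]]]'| grep -E 'tcp|wrist'; python3 -m handwheel '[[[0,0,0,0,0.001,0,0],[0,0,0,0,0,0,0]]]'| grep -E 'tcp|wrist'; python3 -m handwheel '[[[0,0,0,0,0.001,0,0],[0,0,0,0,0,0,0]]]'| grep -E 'tcp|wrist'
```

```text
tcp_pos: [0.4728, -0.1462, 0.0967]
wrist_force: [-4.7, 0.7, 1.3]
tcp_pos: [0.4732, -0.1465, 0.0965]
wrist_force: [-4.7, 0.5, 0.8]
tcp_pos: [0.4737, -0.1467, 0.0964]
wrist_force: [-6.0, 0.4, 0.8]
```

```bash
python3 -m handwheel '[[[0,0,0,0,0.001,0,0],[0,0,0,0,0,0,0]]]'| grep -E 'tcp|wrist'; python3 -m handwheel '[[[0,0,0,0,0.0008,0,0],[0,0,0,0,0,0,0]]]'| grep -E 'tcp|wrist'
```

```text
tcp_pos: [0.474, -0.1469, 0.0962]
wrist_force: [-6.4, 1.3, 0.0]
tcp_pos: [0.4743, -0.1471, 0.096]
wrist_force: [-6.7, 0.0, 0.4]
```

```bash
python3 -m handwheel '[[[0,0,0,0,0.001,0,0],[0,0,0,0,0,0,0]]]'| grep -E 'tcp|wrist'; python3 -m handwheel '[[[0,0,0,0,0.0008,0,0],[0,0,0,0,0,0,0]]]'| grep -E 'tcp|wrist'
```

```text
tcp_pos: [0.4747, -0.1474, 0.0958]
wrist_force: [-8.4, 1.3, 1.7]
tcp_pos: [0.4751, -0.1475, 0.0957]
wrist_force: [-8.8, 0.3, 0.8]
```

```bash
python3 -m handwheel '[[[0,0,0,0,0.0008,0,0],[0,0,0,0,0,0,0]]]'| grep -E 'tcp|wrist'; python3 -m handwheel '[[[0,0,0,0,0.0008,0,0],[0,0,0,0,0,0,0]]]'| grep -E 'tcp|wrist'
```

```text
tcp_pos: [0.476, -0.148, 0.0959]
wrist_force: [-8.5, -1.2, 1.3]
tcp_pos: [0.4764, -0.1482, 0.0958]
wrist_force: [-8.4, 0.3, 2.6]
```

```bash
python3 -m handwheel '[[[0,0,0,0,0.0008,0,0],[0,0,0,0,0,0,0]]]'| grep -E 'tcp|wrist'
```

```text
tcp_pos: [0.4767, -0.1485, 0.0957]
wrist_force: [-10.1, -0.7, 2.7]
```

Fz shows the sinking tool dragging the ring down, so I ease it up a little while continuing.

```bash
python3 -m handwheel '[[[0,0,0,0,0,-0.0007,0],[0,0,0,0,0,0,0]]]'| grep -E 'tcp|wrist'; python3 -m handwheel '[[[0,0,0,0,0.0006,-0.0003,0],[0,0,0,0,0,0,0]]]'| grep -E 'tcp|wrist'
```

```text
tcp_pos: [0.4767, -0.1484, 0.0964]
wrist_force: [-10.3, 0.1, 0.4]
tcp_pos: [0.4769, -0.1486, 0.0965]
wrist_force: [-9.5, -0.4, 0.8]
```

```bash
python3 -m handwheel '[[[0,0,0,0,0.0007,-0.0002,0],[0,0,0,0,0,0,0]]]'| grep -E 'tcp|wrist'
```

```text
tcp_pos: [0.4771, -0.1487, 0.0964]
wrist_force: [-10.7, -0.8, 1.1]
```

```bash
python3 -m handwheel '[[[0,0,0,0,0.0007,-0.0002,0],[0,0,0,0,0,0,0]]]'| grep -E 'tcp|wrist'
```

```text
tcp_pos: [0.4772, -0.1488, 0.0964]
wrist_force: [-11.2, -0.5, 0.5]
```

The position hop at ~(0.4755,−0.148) matches the expected spacing for the next click, so I stop before another tooth, back off and measure.

```bash
python3 -m handwheel '[[[0,0,0,0,-0.005,0,0],[0,0,0,0,-0.015,0,0],[0,0,0,0,-0.02,0,0],[0,0,0,0,0,-0.04,0],[0,0,0,0,0,-0.04,0],[0,0,0,0,0,-0.03,0],[0,0,0,-0.045,-0.01,0,0],[0,0,0,-0.045,-0.01,0,0],[0,0,0,-0.03,-0.01,0,0],[0,0,0,0,0,0,0]]]'
python3 - <<'E'
from h import *
snap('top','t6.png',(258,120,358,195),8)
snap('scene','s6.png',(165,170,265,245),8)
yaw=np.radians(-13.2);ex=np.array([np.cos(yaw),np.sin(yaw)]);ey=np.array([-np.sin(yaw),np.cos(yaw)]);pv=np.array([.558,-.0356])
for n in("top1","t3","t5","t6"):
    g=cv2.imread(f"pics/raw_{n}.png")[:,:,2].astype(np.float32);out=[]
    for yy in(-.05,-.053,-.056,-.059,-.062,-.065,-.068,-.071):
        xs=np.arange(-.06,-.007,.0005);P=np.array([[*(pv+ex*x+ey*yy),.105] for x in xs]);uv=proj("top",P).astype(np.float32)
        v=cv2.remap(g,uv[:,0].reshape(1,-1),uv[:,1].reshape(1,-1),cv2.INTER_CUBIC)[0]
        i=v.argmax();s=slice(max(0,i-8),i+9);w=np.clip(v[s]-.4*v.max(),0,None);c=(w*xs[s]).sum()/w.sum();out.append(np.arctan2(-c,-yy))
    print(n,np.round(out,3),np.median(out).round(4))
E
```

```text
time_s: 29.75
tcp_pos: [0.3885, -0.2479, 0.2104]
ee_rot: [[0.241, 0.97, 0.002], [0.97, -0.241, -0.013], [-0.012, 0.005, -1.0]]
wrist_force: [-0.1, -0.2, 0.5]
gripper_width: 0.004
gripper_force: 0.0
top1 [0.228 0.227 0.22  0.222 0.221 0.224 0.218 0.22 ] 0.2219
t3 [0.479 0.478 0.476 0.481 0.477 0.476 0.476 0.474] 0.4765
t5 [0.252 0.244 0.251 0.251 0.253 0.25  0.252 0.25 ] 0.2508
t6 [0.235 0.238 0.236 0.234 0.231 0.234 0.227 0.224] 0.2335
```

View pics/s6.png

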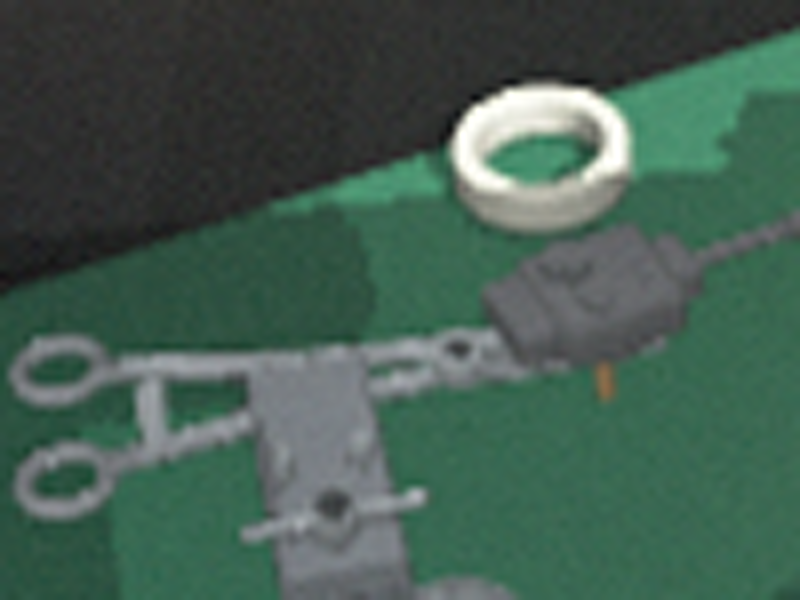

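The turret is upright with its stick vertical at (603,380), the handles are held at ~0.087 rad, and the robot is clear. I hand in.

```bash
python3 -c "
from station import r
print(r.finish_job())"
```

```text
the job is handed in; nothing more can be done
None
```

I mounted the turret and handed the job in: it sits upright in the jaws, and the ratchet holds the handles at about 0.087 rad by camera, with the robot clear; I could not read the jaw's grip force directly, and no verdict came back.

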